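# Latch the gate of the test guard

## Task

The board inside the clear test guard is about to be powered up, so the gate has to be shut and latched. Lift the latch bar (it has a red knob), swing the gate to and press it against its rubber buffer until the bar stands over the notch behind the keeper's lip, then let the bar right down into the notch and let go, so that the keeper holds the gate shut. Press by feel, never with more than 25 N on keeper and buffer, and leave the loose things round about where they are.

Things in the scene. Friction and masses are not known exactly. Their poses are not given: they have to be found in the camera images.
- guard: Low clear box in an aluminium frame with a circuit board inside, fixed; grey base board 175 x 320 x 14 mm, roof 136 mm high. Origin: on the worktop under the middle of its open front; x points into the box, y to its hinged side (the left), z up.
- gate (a joint): Gate angle (rad): 0 shut (latched -0.06 to 0.06, by the setting of the strike), growing as it swings out to the robot; stays where left. Aluminium frame, 225 mm wide, 14 mm thick, top edge 146 mm above the worktop. Shut, its back face lies in the guard's plane x = 0; it runs from the hinge to the guard's -y.
- gate_hinge (a point): Point on the gate's upright hinge axis, 140 mm above the worktop, at x = 0, y = +125 mm of the guard.
- latch_bar (a joint): Bar angle (rad): 0 level, growing as the free end is lifted (to 0.6); hangs on a pin at -0.05 while the gate is open. Clears the keeper above 0.2; caught on top of the lip it reads 0.13, on top of the notch's back 0.17, in the notch 0. Steel flat, 6 mm thick, 18 mm high, its middle plane 23 mm outside the gate's back face; about 0.2 kg, falls when let go.
- bar_pivot (a point): Pivot of the latch bar on the gate, 115 mm from the gate's hinge, 128 mm above the worktop. Axis square to the gate. The bar's free end is 150 mm from it, beyond the gate's edge; the keeper crosses the bar 125 mm from it.
- latch_knob (a point): Middle of the red ball knob (22 mm) on a 9 mm upright stem on the bar, to be pinched from above and used both to lift the bar and to push the gate. 80 mm from the bar's pivot towards the free end, 56 mm above the bar's centre line, 195 mm from the gate's hinge; the gate's top edge (with its 14 mm frame behind the stem) is 38 mm below it.
- latch_post: Fixed post, 28 x 28 mm, 140 mm high, at the guard's right front corner; origin and axes are the guard's. It carries the strike (keeper plate with rubber buffer). Force between gate or bar and the strike is to stay under 25 N.
- keeper_mid (a point): Middle of the keeper's notch at the strike's middle setting. Slotted holes: lip, notch and buffer together really stand up to 12 mm further out or in, not measured: find them by feel. Notch 8.5 mm wide, floor 119 mm above the worktop; lip in front 5 mm thick, square (the bar cannot ride up), top 135 mm; back of the notch 140 mm. At middle setting the bar is just behind the lip at gate angle 0.
- buffer_mid (a point): Face of the rubber buffer (18 mm round) at the strike's middle setting; meets the gate's back 221 mm from the hinge, 2.8 mm before the bar is past the lip; 2.5 N per mm. The bar goes into the notch with 7 to 12 N on it (8 to 13 N at the knob); with less it lands on the lip, with more on the back. It then holds the bar against the lip; rubbing there a bar let go early may stick half-way.
- multimeter: Yellow and black multimeter, 132 x 68 x 40 mm, lying loose to the left; a bystander.
- desolder_pump: Blue solder sucker, 200 mm long, lying loose in front; a bystander.
- tape_roll: Black tape roll, 62 mm across, 18 mm high; a bystander.
- flux_tin: Round tin with dark lid, 41 mm across, 19 mm high; a bystander.
- loupe: Black loupe, 35 mm across, 30 mm high; a bystander.
- small_bottle: White bottle, 42 mm across, 69 mm high, standing to the right; a bystander.

How it is judged (in metres and radians):
On the way:
1. the latch bar is lifted above the top of the keeper's lip (value of joint latch_bar above 0.13 rad), for 0.1 s.
At the end, for the whole second after the job is handed in: The gate is shut (gate angle under 0.08 rad) and at rest, the latch bar has dropped into the keeper's notch and bears on the strike (bar angle between -0.02 and 0.03 rad: neither hanging in front of the lip nor lying on top of it) (value of joint gate below 0.08 rad and value of joint latch_bar between -0.02 and 0.03 rad and velocity of joint gate between -0.02 and 0.02 rad/s and contact force between guard and latch_post above 1 N); the robot touches nothing.
It fails at once if more than 25 N on the strike (keeper and buffer) (contact force between guard and latch_post above 25 N).
It fails at once if a thing lying or standing round about is pushed away or knocked over (distance of any of multimeter, desolder_pump, tape_roll, flux_tin, loupe, small_bottle from where it was at the start of the episode above 0.02 m).
It also fails if it takes over 58 s, if anything falls off the work surface, if the arm or the gripper's body presses on something with over 40 N, if the wrist force passes 120 N, or if a joint passes its speed limit or range.

## Robot

A 6-joint arm with a two-finger parallel gripper is mounted at the origin on a cart in front of the work surface, level with it; the furniture and walls round the work are solid. World frame = base frame: x ahead of the robot, y to its left, z up, the work surface at z = 0. Lengths are in mm, angles in degrees, forces in N, time in s.
With the tool pointing down it reaches from about 300 to 875 mm from the base axis. Payload 6.4 kg.
Tool frame: the origin (TCP) lies at the very end of the fingers, on their centre line; the grasp point (between the pads) lies 19 mm behind it; z points along the fingers, y is the line along which they close (so a half turn about z gives the same grasp; the last joint's range is limited). The gripper opens to 88 mm and grips with 3 to 60 N. Pads are 18 mm wide; open, the fingers measure 123 mm over their backs; the gripper's body (75 mm by 187 mm) begins 45 mm behind the grasp point.
Start: joints at [60.258, 10.359, 92.074, -0, 77.567, -11.82], TCP at [176.93, 547.117, 238.714] pointing down, gripper open.
Joint ranges: [-171.53, 171.53], [-51.25, 118.39], [17.06, 147.69], [-65.23, 245.23], [0, 150.52], [-178.68, 178.68]. Speed limits (degrees/s): [147.25, 147.25, 172.46, 180, 180, 180].

## Interface

Orientations are given as a 3x3 rotation matrix whose columns are the frame's x, y, z axes.
In Python, from bench import r gives the robot as it stands. The module is installed in compiled form; this text tells all that it offers.
- The arm moves only by the tool step_arm, never from a script. Its argument "steps" is a list of rows, each an object of numbers: "jaw": the opening, from -1 (shut) to 1 (fully open); "dx", "dy", "dz": the shift along the tool's x, y, z as a fraction of full scale; "yaw": the turn about the tool's z as a fraction of full scale. In form: [{"jaw": .., "dx": .., "dy": .., "dz": .., "yaw": ..}, ...]. A call has 1 to 10 rows; each row shifts and turns the commanded pose from where the row before left it, along the tool's axes as they then stand; what a row does not reach is not made up. Full scale, the value 1, is 0.02 m for a shift and 0.12 rad for a turn. A row lasts 1/10 s, in which the tool goes at most 50 mm and 8.59 degrees, less where a joint would pass 70% of its speed; a pose out of reach is approached as far as the arm can. A call with a number of a shift or a turn outside -1 to 1 is refused whole. A call with a gripper value outside its range is refused whole. The fingers move at their own pace and stop on an object; "grip_force" is the grip in N (left out, the last holds). Time passes only in rows, so rows that do not move let the fingers close. It gives the time, the measured TCP pose, the force, the opening and the grip force at its end, in the units of the state.
- r.get_obs(): the state, without advancing time (a new reading comes with each control period).
- r.get_image(name): name is "side" or "top" or "wrist"; returns the picture (480x640x3 uint8, blue, green, red); there is no depth.
- r.get_calibration(name): a dict with "mtx" (3x3 intrinsics, pixels), "R" (3x3) and "t" (3): a world point X has camera coordinates R X + t. Camera axes: x right, y down, z forward; pixel columns grow to the right and rows downward; lengths in mm; the calibration is good to about 2 mm. A picture is of the moment at which its call begins: read the wrist's pose just before it. get_calibration takes no time and is no camera call; for the wrist camera it gives the pose at the moment of the call.
- r.sign_off(): hands the job in; it is judged then, once.
The state is a dict: "t": time; "joints": joint angles; "qvel": joint speeds; "effort": joint torques, N m; "eef_pos": TCP position; "tool_rot": TCP orientation; "force": force on the tool from outside, world axes, zero at the start; "wrist_torque": the same for the moment, N m; "opening": finger opening in mm; "grip_force": force on a finger pad.
Only numpy, scipy, OpenCV 4.12 (cv2) and the standard library are available. Lean on these libraries where they do the work, as an engineer would, in place of code of your own. Each camera call takes 0.05 s, during which the arm holds its last target. There are 200 camera calls.

## Working session

There is one attempt and no reset: what is moved stays moved. The work goes in short steps, Python scripts to look and compute and a tool call to move; the robot and the scene stay as the last step left them, time stands still between calls to the robot, and variables do not carry over. Pictures are saved under pics/ and viewed, at most 10 in all, crops included, and the job is handed in when it is done.

Besides the shell and the picture viewer there is one more tool, called after ">>>" in YAML: its name, and indented under it one key for each argument. step_arm: Moves the arm, as the interface text tells. Shift numbers are shares of 0.02 m and turn numbers shares of 0.12 rad, none past 1 either way. Its arguments: {"type":"object","properties":{"steps":{"type":"array","items":{"type":"object","properties":{"jaw":{"type":"number"},"dx":{"type":"number"},"dy":{"type":"number"},"dz":{"type":"number"},"yaw":{"type":"number"}}}},"grip_force":{"type":"number"}},"required":["steps"]}

```bash
mkdir -p pics; python3 - <<'E'
from bench import r
import cv2
o=r.get_obs();print(o)
for n in("side","top"):
    cv2.imwrite(f"pics/{n}0.png",r.get_image(n))
    print(n,r.get_calibration(n))
E
```

```text
{'t': 0.0, 'joints': array([ 6.02559735e+01,  1.04035851e+01,  9.21299577e+01,  4.54740132e-04,
        7.75669617e+01, -1.18195145e+01]), 'qvel': array([-0.06624025,  0.0379871 ,  0.0315623 , -0.03269462,  0.04658062,
       -0.04758749]), 'effort': array([ 1.04050512e-03, -4.33878350e+01, -3.41844749e+01,  7.02545280e-02,
        3.85000266e-02, -1.47162427e-04]), 'eef_pos': array([176.67408012, 546.6349052 , 237.8078589 ]), 'tool_rot': array([[-9.51462137e-01,  3.07764575e-01, -8.77000865e-04],
       [ 3.07765606e-01,  9.51460994e-01, -1.51918247e-03],
       [ 3.66881570e-04, -1.71535530e-03, -9.99998461e-01]]), 'force': array([-0.38402144, -0.09452845, -0.89524019]), 'wrist_torque': array([-0.01594732,  0.01738026,  0.03218859]), 'grip_force': 0.0, 'opening': 87.89191644299986}
side {'mtx': array([[477.81376656,   0.        , 317.18132551],
       [  0.        , 477.81376656, 246.02161115],
       [  0.        ,   0.        ,   1.        ]]), 'R': array([[ 0.99878671, -0.04762983,  0.01251032],
       [-0.02171311, -0.6539477 , -0.75622811],
       [ 0.04420011,  0.75503894, -0.65418846]]), 't': array([-442.22245362,  213.94647956,  981.49240283])}
top {'mtx': array([[518.56403288,   0.        , 324.41305219],
       [  0.        , 518.56403288, 250.6672713 ],
       [  0.        ,   0.        ,   1.        ]]), 'R': array([[ 0.00477635, -0.99998612,  0.00222555],
       [-0.99260786, -0.00501099, -0.12126218],
       [ 0.12127165, -0.0016299 , -0.99261802]]), 't': array([ 146.75251672,  471.60495237, 1292.47352367])}
```

View pics/top0.png

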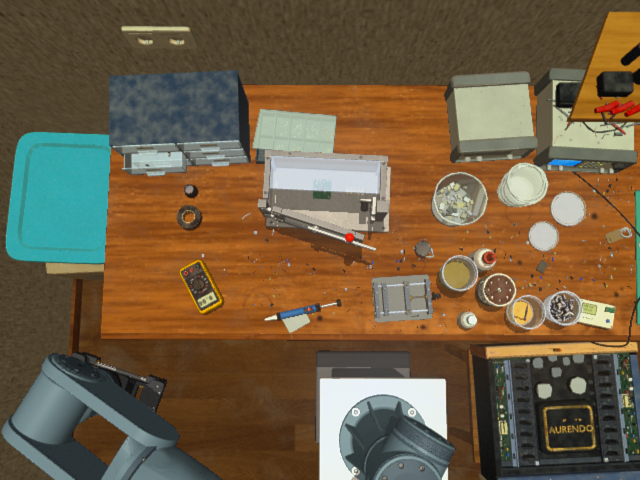

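View pics/side0.png

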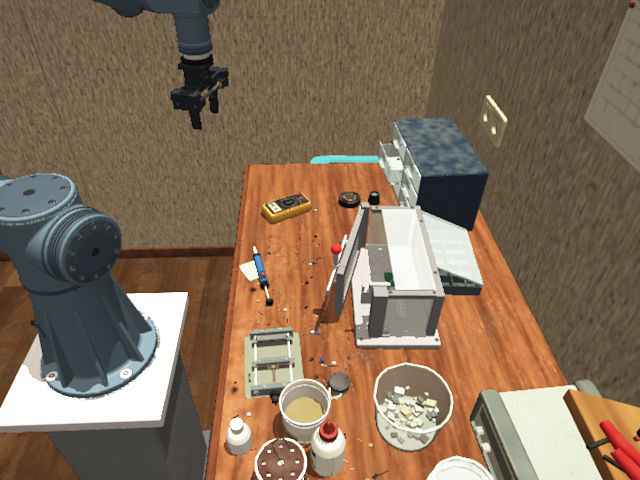

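Top: the guard spans about x 263–390, y 152–232, the gate is ajar, the knob is at (350,238). In the side view the knob is at (336,248). I'll take a closer crop next.

```bash
python3 - <<'E'
import cv2,numpy as np
a=cv2.imread("pics/top0.png");b=cv2.imread("pics/side0.png")
A=cv2.resize(a[140:260,250:410],None,fx=5,fy=5,interpolation=cv2.INTER_CUBIC)
cv2.imwrite("pics/c1.png",A)
def red(im,x0,x1,y0,y1):
    h=cv2.cvtColor(im,cv2.COLOR_BGR2HSV)
    m=((h[...,0]<6)|(h[...,0]>174))&(h[...,1]>180)&(h[...,2]>100)
    ys,xs=np.nonzero(m[y0:y1,x0:x1]);return xs.mean()+x0,ys.mean()+y0,len(xs)
print(red(a,335,365,225,250),red(b,320,350,235,260))
E
```

```text
(np.float64(349.11475409836066), np.float64(236.9344262295082), 61) (np.float64(335.6), np.float64(248.2), 80)
```

View pics/c1.png

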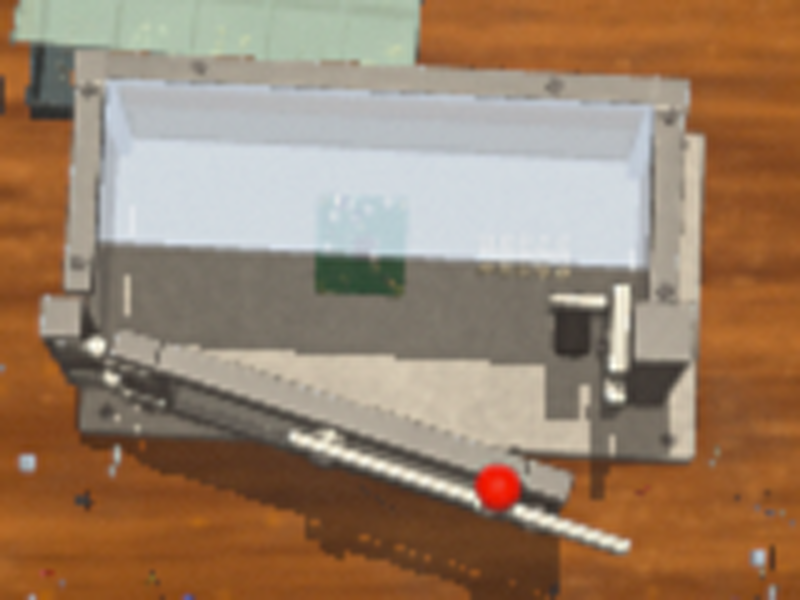

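The hinge pin is at crop (95,345), the knob at (498,487), the bar tip at (628,546), and the roof's back edge runs (80,55)–(690,85). The keeper is near (615,390).

```bash
cat > h.py <<'E'
import numpy as np
from bench import r
def ray(n,u,v):
    c=r.get_calibration(n);d=c["R"].T@np.linalg.solve(c["mtx"],[u,v,1.]);return -c["R"].T@c["t"],d
def onz(n,u,v,z):
    o,d=ray(n,u,v);return o+d*(z-o[2])/d[2]
def tri(p):
    A=0;b=0
    for n,u,v in p:
        o,d=ray(n,u,v);d/=np.linalg.norm(d);P=np.eye(3)-np.outer(d,d);A=A+P;b=b+P@o
    return np.linalg.solve(A,b)
def crop(x,y,z):return onz("top",250+(x-2)/5,140+(y-2)/5,z)
E
python3 - <<'E'
from h import *
k=tri([("top",349.4,237),("side",335.6,248.2)]);print("knob",k, onz("top",349.4,237,178))
H=crop(95,345,140);print("hinge",H,np.linalg.norm((k-H)[:2]))
for n,p in dict(rbl=(78,52,136),rbr=(690,80,136),rfl=(66,290,136),tip=(628,546,121),gl=(160,362,146),gr=(560,505,146),b0=(290,437,128),keep_f=(615,402,135),keep_b=(622,285,140),base_r=(695,460,14),base_l=(80,435,14),postFL=(637,358,140),postFR=(693,358,140),postBR=(695,303,140)).items():print(n,crop(*p).round(1))
E
```

```text
knob [482.51819986  93.11499734 182.94621272] [484.08424439  92.87658507 178.        ]
hinge [556.34385975 281.08961067 140.        ] 201.95218076351088
rbl [699.9 292.2 136. ]
rbr [687.7  -0.9 136. ]
rfl [583.6 295.7 136. ]
tip [464.6  28.9 121. ]
gl [547.2 249.9 146. ]
gr [480.5  62.9 146. ]
b0 [515.  189.3 128. ]
keep_f [531.3  36.  135. ]
keep_b [586.5  32.8 140. ]
base_r [523.2 -16.8  14. ]
base_l [534.7 301.6  14. ]
postFL [551.5  25.9 140. ]
postFR [ 5.516e+02 -4.000e-01  1.400e+02]
postBR [578.   -1.6 140. ]
```

>>> step_arm:
  steps:
    - {"jaw": 1, "yaw": 1}
    - {"jaw": 1, "yaw": 1}
    - {"jaw": 1, "yaw": 1}
    - {"jaw": 1, "yaw": 1}
    - {"jaw": 1, "yaw": 1}
    - {"jaw": 1, "yaw": 1}
    - {"jaw": 1, "yaw": 1}
    - {"jaw": 1, "yaw": 1}
    - {"jaw": 1, "yaw": 1}
    - {"jaw": 1, "yaw": 1}

```text
invalid input at $.steps[0]: expected keys jaw, dx, dy, dz, yaw
```

>>> step_arm:
  steps:
    - {"jaw": 1, "yaw": 1}
    - {"jaw": 1, "yaw": 1}
    - {"jaw": 1, "yaw": 1}
    - {"jaw": 1, "yaw": 0.34}
    - {"jaw": 1, "dx": -0.65, "dy": 0.88}
    - {"jaw": 1, "dx": -0.65, "dy": 0.88}
    - {"jaw": 1, "dx": -0.65, "dy": 0.88}
    - {"jaw": 1, "dx": -0.65, "dy": 0.88}
    - {"jaw": 1, "dx": -0.65, "dy": 0.88}
    - {"jaw": 1, "dx": -0.65, "dy": 0.88}

```text
invalid input at $.steps[0]: expected keys jaw, dx, dy, dz, yaw
```

>>> step_arm:
  steps:
    - {"jaw": 1, "dx": -0.65, "dy": 0.88}
    - {"jaw": 1, "dx": -0.65, "dy": 0.88}
    - {"jaw": 1, "dx": -0.65, "dy": 0.88}
    - {"jaw": 1, "dx": -0.65, "dy": 0.88}
    - {"jaw": 1, "dx": -0.65, "dy": 0.88}
    - {"jaw": 1, "dx": -0.65, "dy": 0.88}
    - {"jaw": 1, "dx": -0.65, "dy": 0.88}
    - {"jaw": 1, "dx": -0.65, "dy": 0.88}
    - {"jaw": 1, "dx": -0.65, "dy": 0.88}
    - {"jaw": 1, "dx": -0.65, "dy": 0.88}

```text
invalid input at $.steps[0]: expected keys jaw, dx, dy, dz, yaw
```

>>> step_arm:
  steps:
    - {"jaw": 1, "dx": -0.65, "dy": 0.88}
    - {"jaw": 1, "dx": -0.65, "dy": 0.88}
    - {"jaw": 1, "dx": -0.65, "dy": 0.88}
    - {"jaw": 1, "dx": -0.65, "dy": 0.88}
    - {"jaw": 1, "dx": -0.65, "dy": 0.88}
    - {"jaw": 1, "dx": -0.65, "dy": 0.88}
    - {"jaw": 1, "dx": -0.65, "dy": 0.88}
    - {"jaw": 1, "dx": -0.65, "dy": 0.88}
    - {"jaw": 1, "dx": -0.65, "dy": 0.88}
    - {"jaw": 1}

```text
invalid input at $.steps[0]: expected keys jaw, dx, dy, dz, yaw
```

```bash
python3 - <<'E'
from h import *
import cv2
o=r.get_obs();print(o["t"],o["eef_pos"],o["force"],o["tool_rot"].round(3).tolist())
c=r.get_calibration("wrist");im=r.get_image("wrist");cv2.imwrite("pics/w1.png",im)
h=cv2.cvtColor(im,cv2.COLOR_BGR2HSV)
m=(((h[...,0]<6)|(h[...,0]>174))&(h[...,1]>180)&(h[...,2]>90)).astype(np.uint8)
n,l,s,ce=cv2.connectedComponentsWithStats(m)
for i in range(1,n):
    if s[i,4]>100: print(s[i],ce[i],onz("wrist",*ce[i],180))
E
```

```text
0.1 [176.70635661 546.67619579 237.91906063] [-0.51166968  0.14623078  0.1441934 ] [[-0.951, 0.308, -0.001], [0.308, 0.951, -0.001], [0.0, -0.002, -1.0]]
```

View pics/w1.png

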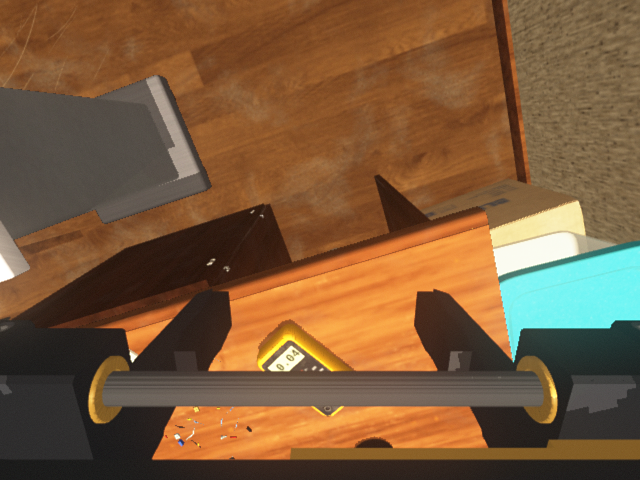

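The rows were refused because every key is required, so the arm is still at the start. The wrist view shows only the multimeter, near (310,365). I'm resending with full rows.

>>> step_arm:
  steps:
    - {"jaw": 1, "dx": 0, "dy": 0, "dz": 0, "yaw": 1}
    - {"jaw": 1, "dx": 0, "dy": 0, "dz": 0, "yaw": 1}
    - {"jaw": 1, "dx": 0, "dy": 0, "dz": 0, "yaw": 1}
    - {"jaw": 1, "dx": 0, "dy": 0, "dz": 0, "yaw": 1}
    - {"jaw": 1, "dx": 0, "dy": 0, "dz": 0, "yaw": 1}
    - {"jaw": 1, "dx": 0, "dy": 0, "dz": 0, "yaw": 1}
    - {"jaw": 1, "dx": 0, "dy": 0, "dz": 0, "yaw": 1}
    - {"jaw": 1, "dx": 0, "dy": 0, "dz": 0, "yaw": 1}
    - {"jaw": 1, "dx": 0, "dy": 0, "dz": 0, "yaw": 1}
    - {"jaw": 1, "dx": 0, "dy": 0, "dz": 0, "yaw": 1}

```text
t: 1.15
eef_pos: [176.8, 546.9, 238.3]
tool_rot: [[-0.053, 0.999, -0.0], [0.999, 0.053, -0.001], [-0.001, -0.0, -1.0]]
force: [-0.0, 0.2, 0.3]
opening: 87.8
grip_force: 0.0
```

>>> step_arm:
  steps:
    - {"jaw": 1, "dx": 0, "dy": 0, "dz": 0, "yaw": 1}
    - {"jaw": 1, "dx": 0, "dy": 0, "dz": 0, "yaw": 1}
    - {"jaw": 1, "dx": 0, "dy": 0, "dz": 0, "yaw": 1}
    - {"jaw": 1, "dx": 0, "dy": 0, "dz": 0, "yaw": 0.34}
    - {"jaw": 1, "dx": 0, "dy": 0, "dz": 0, "yaw": 0}
    - {"jaw": 1, "dx": 0, "dy": 0, "dz": 0, "yaw": 0}

```text
t: 1.75
eef_pos: [176.9, 547.0, 238.5]
tool_rot: [[0.335, 0.942, -0.0], [0.942, -0.335, -0.0], [-0.001, -0.0, -1.0]]
force: [0.4, 1.3, -0.7]
opening: 88.1
grip_force: 0.0
```

>>> step_arm:
  steps:
    - {"jaw": 1, "dx": -0.65, "dy": 0.88, "dz": 0, "yaw": 0}
    - {"jaw": 1, "dx": -0.65, "dy": 0.88, "dz": 0, "yaw": 0}
    - {"jaw": 1, "dx": -0.65, "dy": 0.88, "dz": 0, "yaw": 0}
    - {"jaw": 1, "dx": -0.65, "dy": 0.88, "dz": 0, "yaw": 0}
    - {"jaw": 1, "dx": -0.65, "dy": 0.88, "dz": 0, "yaw": 0}
    - {"jaw": 1, "dx": -0.65, "dy": 0.88, "dz": 0, "yaw": 0}
    - {"jaw": 1, "dx": -0.65, "dy": 0.88, "dz": 0, "yaw": 0}
    - {"jaw": 1, "dx": -0.65, "dy": 0.88, "dz": 0, "yaw": 0}
    - {"jaw": 1, "dx": -0.65, "dy": 0.88, "dz": 0, "yaw": 0}
    - {"jaw": 1, "dx": -0.65, "dy": 0.88, "dz": 0, "yaw": 0}

```text
t: 2.75
eef_pos: [299.4, 364.7, 238.7]
tool_rot: [[0.335, 0.942, 0.0], [0.942, -0.335, 0.0], [0.0, 0.0, -1.0]]
force: [0.1, -0.2, -0.3]
opening: 88.1
grip_force: 0.0
```

>>> step_arm:
  steps:
    - {"jaw": 1, "dx": -0.65, "dy": 0.88, "dz": 0, "yaw": 0}
    - {"jaw": 1, "dx": -0.65, "dy": 0.88, "dz": 0, "yaw": 0}
    - {"jaw": 1, "dx": -0.65, "dy": 0.88, "dz": 0, "yaw": 0}
    - {"jaw": 1, "dx": -0.65, "dy": 0.88, "dz": 0, "yaw": 0}
    - {"jaw": 1, "dx": -0.65, "dy": 0.88, "dz": 0, "yaw": 0}
    - {"jaw": 1, "dx": -0.65, "dy": 0.88, "dz": 0, "yaw": 0}
    - {"jaw": 1, "dx": -0.65, "dy": 0.88, "dz": 0, "yaw": 0}
    - {"jaw": 1, "dx": -0.65, "dy": 0.88, "dz": 0, "yaw": 0}
    - {"jaw": 1, "dx": -0.65, "dy": 0.88, "dz": 0, "yaw": 0}
    - {"jaw": 1, "dx": -0.65, "dy": 0.88, "dz": 0, "yaw": 0}

```text
t: 3.75
eef_pos: [421.5, 183.1, 238.8]
tool_rot: [[0.335, 0.942, 0.0], [0.942, -0.335, 0.0], [0.0, 0.0, -1.0]]
force: [-0.5, -0.2, 1.1]
opening: 88.1
grip_force: 0.0
```

>>> step_arm:
  steps:
    - {"jaw": 1, "dx": -0.65, "dy": 0.88, "dz": 0, "yaw": 0}
    - {"jaw": 1, "dx": -0.65, "dy": 0.88, "dz": 0, "yaw": 0}
    - {"jaw": 1, "dx": -0.65, "dy": 0.88, "dz": 0, "yaw": 0}
    - {"jaw": 1, "dx": -0.65, "dy": 0.88, "dz": 0, "yaw": 0}
    - {"jaw": 1, "dx": -0.65, "dy": 0.88, "dz": 0, "yaw": 0}
    - {"jaw": 1, "dx": 0, "dy": 0, "dz": 0, "yaw": 0}
    - {"jaw": 1, "dx": 0, "dy": 0, "dz": 0, "yaw": 0}

```text
t: 4.45
eef_pos: [481.8, 93.2, 238.5]
tool_rot: [[0.337, 0.942, -0.001], [0.942, -0.337, 0.0], [0.0, -0.001, -1.0]]
force: [-0.1, 0.4, -1.2]
opening: 88.4
grip_force: 0.0
```

```bash
python3 - <<'E'
from h import *
import cv2
o=r.get_obs();print(o["t"],o["eef_pos"],o["force"])
c=r.get_calibration("wrist");im=r.get_image("wrist");cv2.imwrite("pics/w2.png",im)
h=cv2.cvtColor(im,cv2.COLOR_BGR2HSV)
m=(((h[...,0]<6)|(h[...,0]>174))&(h[...,1]>180)&(h[...,2]>90)).astype(np.uint8)
n,l,s,ce=cv2.connectedComponentsWithStats(m)
for i in range(1,n):
    if s[i,4]>100: print(s[i],ce[i],onz("wrist",*ce[i],180))
E
```

```text
4.45 [481.83945513  93.15178847 238.52421172] [-0.10431306  0.42656606 -1.21911358]
[308 246  34  34 899] [324.62291435 262.38487208] [482.28473373  92.4520946  180.        ]
```

View pics/w2.png

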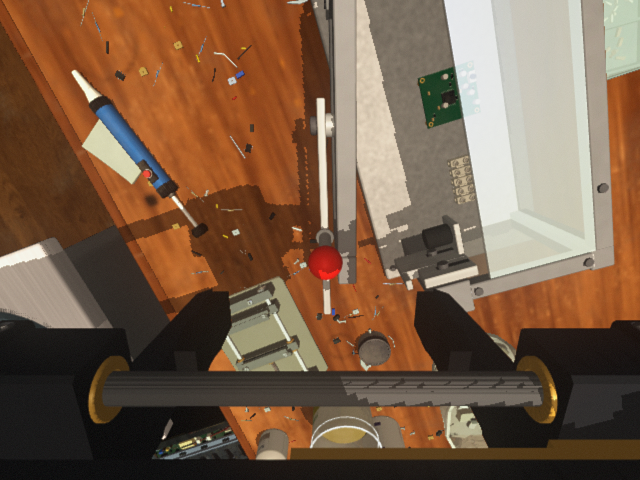

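The wrist view puts the knob at (325,262), centred under the gripper, with the bar running up from (327,310) to (320,100) along the tool's x axis. Next I descend and pinch.

>>> step_arm:
  grip_force: 25
  steps:
    - {"jaw": 1, "dx": -0.02, "dy": 0.03, "dz": 0.97, "yaw": 0}
    - {"jaw": 1, "dx": 0, "dy": 0, "dz": 0.97, "yaw": 0}
    - {"jaw": 1, "dx": 0, "dy": 0, "dz": 0.97, "yaw": 0}
    - {"jaw": 1, "dx": 0, "dy": 0, "dz": 0.97, "yaw": 0}
    - {"jaw": 0, "dx": 0, "dy": 0, "dz": 0, "yaw": 0}
    - {"jaw": -0.3, "dx": 0, "dy": 0, "dz": 0, "yaw": 0}
    - {"jaw": -1, "dx": 0, "dy": 0, "dz": 0, "yaw": 0}
    - {"jaw": -1, "dx": 0, "dy": 0, "dz": 0, "yaw": 0}
    - {"jaw": -1, "dx": 0, "dy": 0, "dz": 0, "yaw": 0}
    - {"jaw": -1, "dx": 0, "dy": 0, "dz": 0, "yaw": 0}

```text
t: 5.5
eef_pos: [482.8, 92.5, 161.6]
tool_rot: [[0.336, 0.942, 0.001], [0.942, -0.336, -0.0], [0.0, 0.001, -1.0]]
force: [1.0, 0.1, 0.7]
opening: 42.5
grip_force: 0.0
```

>>> step_arm:
  steps:
    - {"jaw": -1, "dx": 0, "dy": 0, "dz": 0, "yaw": 0}
    - {"jaw": -1, "dx": 0, "dy": 0, "dz": 0, "yaw": 0}
    - {"jaw": -1, "dx": 0, "dy": 0, "dz": 0, "yaw": 0}
    - {"jaw": -1, "dx": 0, "dy": 0, "dz": 0, "yaw": 0}

```text
t: 5.9
eef_pos: [482.6, 92.5, 161.2]
tool_rot: [[0.336, 0.942, 0.0], [0.942, -0.336, -0.0], [0.0, 0.0, -1.0]]
force: [0.1, -0.3, 0.4]
opening: 19.6
grip_force: 24.8
```

>>> step_arm:
  steps:
    - {"jaw": -1, "dx": 0.13, "dy": 0, "dz": -0.2, "yaw": 0}
    - {"jaw": -1, "dx": 0.15, "dy": 0, "dz": -0.2, "yaw": 0}
    - {"jaw": -1, "dx": 0.15, "dy": 0, "dz": -0.19, "yaw": 0}
    - {"jaw": -1, "dx": 0.17, "dy": 0, "dz": -0.18, "yaw": 0}
    - {"jaw": -1, "dx": 0.17, "dy": 0, "dz": -0.17, "yaw": 0}
    - {"jaw": -1, "dx": 0.13, "dy": 0, "dz": -0.12, "yaw": 0}
    - {"jaw": -1, "dx": 0.13, "dy": 0, "dz": -0.11, "yaw": 0}
    - {"jaw": -1, "dx": 0, "dy": 0, "dz": 0, "yaw": 0}
    - {"jaw": -1, "dx": 0, "dy": 0, "dz": 0, "yaw": 0}

```text
t: 6.8
eef_pos: [489.6, 111.9, 184.6]
tool_rot: [[0.336, 0.942, 0.0], [0.942, -0.336, -0.0], [-0.0, 0.0, -1.0]]
force: [-2.1, -2.4, 0.5]
opening: 19.8
grip_force: 24.9
```

```bash
python3 - <<'E'
from h import *
import cv2
o=r.get_obs();print(o["t"],o["eef_pos"],o["force"],o["opening"],o["grip_force"])
for n in("top","side"):
    im=r.get_image(n);cv2.imwrite(f"pics/{n}1.png",im)
    if n=="side":cv2.imwrite("pics/s1c.png",cv2.resize(im[170:330,280:460],None,fx=3.5,fy=3.5,interpolation=cv2.INTER_CUBIC))
E
```

```text
6.8 [489.61085295 111.91592817 184.64331492] [-2.13717782 -2.44756801  0.49424771] 19.780681825782104 24.867156744003296
```

View pics/s1c.png

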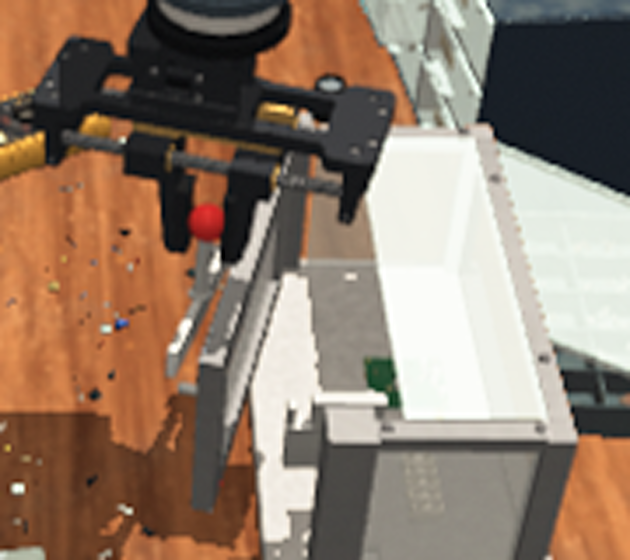

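The bar is up and the ball sits between the pads at crop (207,222). Next I swing the gate part-way along its arc.

>>> step_arm:
  steps:
    - {"jaw": -1, "dx": -0.03, "dy": 0.26, "dz": 0, "yaw": -0.25}
    - {"jaw": -1, "dx": -0.03, "dy": 0.26, "dz": 0, "yaw": -0.25}
    - {"jaw": -1, "dx": -0.03, "dy": 0.26, "dz": 0, "yaw": -0.25}
    - {"jaw": -1, "dx": -0.03, "dy": 0.26, "dz": 0, "yaw": -0.25}
    - {"jaw": -1, "dx": -0.03, "dy": 0.26, "dz": 0, "yaw": -0.25}

```text
t: 7.4
eef_pos: [513.5, 101.9, 184.1]
tool_rot: [[0.191, 0.982, -0.001], [0.982, -0.191, 0.001], [0.0, -0.001, -1.0]]
force: [-0.5, -1.0, -2.4]
opening: 19.6
grip_force: 25.0
```

>>> step_arm:
  steps:
    - {"jaw": -1, "dx": -0.03, "dy": 0.13, "dz": 0, "yaw": -0.12}
    - {"jaw": -1, "dx": -0.02, "dy": 0.13, "dz": 0, "yaw": -0.12}

```text
t: 7.6
eef_pos: [518.3, 100.2, 183.9]
tool_rot: [[0.163, 0.987, -0.001], [0.987, -0.163, 0.001], [0.001, -0.001, -1.0]]
force: [-0.6, 1.9, -4.7]
opening: 19.7
grip_force: 25.2
```

>>> step_arm:
  steps:
    - {"jaw": -1, "dx": -0.01, "dy": 0.09, "dz": 0, "yaw": -0.08}
    - {"jaw": -1, "dx": -0.01, "dy": 0.09, "dz": 0, "yaw": -0.08}
    - {"jaw": -1, "dx": 0, "dy": 0, "dz": 0, "yaw": 0}

```text
t: 7.9
eef_pos: [521.9, 99.3, 184.1]
tool_rot: [[0.144, 0.99, -0.0], [0.99, -0.144, 0.001], [0.001, -0.0, -1.0]]
force: [1.3, 2.9, -7.0]
opening: 19.6
grip_force: 25.3
```

>>> step_arm:
  steps:
    - {"jaw": -1, "dx": -0.01, "dy": 0.08, "dz": 0, "yaw": -0.07}
    - {"jaw": -1, "dx": -0.01, "dy": 0.08, "dz": 0, "yaw": -0.07}
    - {"jaw": -1, "dx": 0, "dy": 0, "dz": 0, "yaw": 0}

```text
t: 8.2
eef_pos: [525.0, 98.5, 184.1]
tool_rot: [[0.127, 0.992, -0.0], [0.992, -0.127, 0.001], [0.001, -0.001, -1.0]]
force: [1.9, 5.7, -8.9]
opening: 20.2
grip_force: 25.5
```

>>> step_arm:
  steps:
    - {"jaw": -1, "dx": 0.05, "dy": 0, "dz": 0.05, "yaw": 0}
    - {"jaw": -1, "dx": 0, "dy": 0, "dz": 0, "yaw": 0}

```text
t: 8.4
eef_pos: [525.6, 98.5, 184.1]
tool_rot: [[0.128, 0.992, 0.001], [0.992, -0.128, -0.001], [-0.001, 0.001, -1.0]]
force: [0.0, 0.2, -3.4]
opening: 19.6
grip_force: 25.1
```

>>> step_arm:
  steps:
    - {"jaw": -1, "dx": 0.02, "dy": 0.08, "dz": 0, "yaw": -0.07}
    - {"jaw": -1, "dx": 0.02, "dy": 0.08, "dz": 0, "yaw": -0.07}
    - {"jaw": -1, "dx": 0, "dy": 0, "dz": 0, "yaw": 0}

```text
t: 8.7
eef_pos: [529.5, 98.6, 184.6]
tool_rot: [[0.111, 0.994, 0.002], [0.994, -0.111, -0.001], [-0.001, 0.002, -1.0]]
force: [-0.1, -4.4, 3.0]
opening: 19.8
grip_force: 24.7
```

>>> step_arm:
  steps:
    - {"jaw": -1, "dx": -0.03, "dy": 0.08, "dz": 0, "yaw": -0.07}
    - {"jaw": -1, "dx": 0, "dy": 0.06, "dz": 0, "yaw": -0.06}
    - {"jaw": -1, "dx": 0, "dy": 0, "dz": 0, "yaw": 0}

```text
t: 9.0
eef_pos: [532.0, 97.8, 184.3]
tool_rot: [[0.095, 0.995, 0.002], [0.995, -0.095, -0.001], [-0.001, 0.002, -1.0]]
force: [-0.9, -5.2, 3.3]
opening: 19.6
grip_force: 24.6
```

>>> step_arm:
  steps:
    - {"jaw": -1, "dx": 0, "dy": 0.06, "dz": 0, "yaw": -0.06}
    - {"jaw": -1, "dx": 0, "dy": 0.06, "dz": 0, "yaw": -0.06}
    - {"jaw": -1, "dx": 0, "dy": 0, "dz": 0, "yaw": 0}

```text
t: 9.3
eef_pos: [534.5, 97.5, 184.4]
tool_rot: [[0.081, 0.997, 0.002], [0.997, -0.081, -0.001], [-0.001, 0.002, -1.0]]
force: [-1.2, -5.7, 3.1]
opening: 19.9
grip_force: 24.6
```

>>> step_arm:
  steps:
    - {"jaw": -1, "dx": -0.05, "dy": 0.06, "dz": 0, "yaw": -0.06}
    - {"jaw": -1, "dx": -0.01, "dy": 0.06, "dz": 0, "yaw": -0.06}
    - {"jaw": -1, "dx": 0, "dy": 0, "dz": 0, "yaw": 0}

```text
t: 9.6
eef_pos: [536.5, 96.5, 183.9]
tool_rot: [[0.066, 0.998, 0.001], [0.998, -0.066, -0.001], [-0.001, 0.001, -1.0]]
force: [-1.3, -5.8, 2.7]
opening: 19.5
grip_force: 24.7
```

>>> step_arm:
  steps:
    - {"jaw": -1, "dx": -0.01, "dy": 0.06, "dz": 0, "yaw": -0.06}
    - {"jaw": -1, "dx": -0.01, "dy": 0.06, "dz": 0, "yaw": -0.06}
    - {"jaw": -1, "dx": 0, "dy": 0, "dz": 0, "yaw": 0}

```text
t: 9.9
eef_pos: [538.7, 96.0, 183.8]
tool_rot: [[0.052, 0.999, 0.001], [0.999, -0.052, -0.001], [-0.001, 0.001, -1.0]]
force: [-0.3, -4.8, 2.7]
opening: 19.8
grip_force: 24.7
```

>>> step_arm:
  steps:
    - {"jaw": -1, "dx": -0.05, "dy": 0.06, "dz": 0, "yaw": -0.06}
    - {"jaw": -1, "dx": -0.02, "dy": 0.06, "dz": 0, "yaw": -0.06}
    - {"jaw": -1, "dx": 0, "dy": 0, "dz": 0, "yaw": 0}

```text
t: 10.2
eef_pos: [539.8, 94.8, 182.9]
tool_rot: [[0.037, 0.999, -0.002], [0.999, -0.037, 0.0], [-0.0, -0.002, -1.0]]
force: [-4.1, -4.9, 1.3]
opening: 19.6
grip_force: 24.8
```

>>> step_arm:
  steps:
    - {"jaw": -1, "dx": -0.02, "dy": 0.06, "dz": 0, "yaw": -0.06}
    - {"jaw": -1, "dx": -0.01, "dy": 0.06, "dz": 0, "yaw": -0.06}
    - {"jaw": -1, "dx": 0, "dy": 0, "dz": 0, "yaw": 0}

```text
t: 10.5
eef_pos: [541.0, 94.1, 182.4]
tool_rot: [[0.023, 1.0, -0.005], [1.0, -0.023, -0.0], [-0.0, -0.005, -1.0]]
force: [-7.7, -5.1, 2.3]
opening: 19.7
grip_force: 24.7
```

>>> step_arm:
  steps:
    - {"jaw": -1, "dx": -0.04, "dy": 0.05, "dz": -0.05, "yaw": -0.02}
    - {"jaw": -1, "dx": -0.02, "dy": 0.04, "dz": 0, "yaw": 0}
    - {"jaw": -1, "dx": 0, "dy": 0, "dz": 0, "yaw": 0}
    - {"jaw": -1, "dx": 0, "dy": 0, "dz": 0, "yaw": 0}

```text
t: 10.9
eef_pos: [541.4, 93.8, 182.3]
tool_rot: [[0.021, 1.0, -0.008], [1.0, -0.021, 0.001], [0.001, -0.008, -1.0]]
force: [-9.1, -1.7, -1.9]
opening: 19.7
grip_force: 25.0
```

>>> step_arm:
  steps:
    - {"jaw": -1, "dx": 0, "dy": 0.05, "dz": -0.02, "yaw": 0}
    - {"jaw": -1, "dx": 0, "dy": 0.03, "dz": 0, "yaw": 0}
    - {"jaw": -1, "dx": 0, "dy": 0, "dz": 0, "yaw": 0}
    - {"jaw": -1, "dx": 0, "dy": 0, "dz": 0, "yaw": 0}

```text
t: 11.3
eef_pos: [542.2, 93.7, 182.3]
tool_rot: [[0.02, 1.0, -0.01], [1.0, -0.02, 0.001], [0.001, -0.011, -1.0]]
force: [-11.4, -2.1, 0.1]
opening: 19.8
grip_force: 24.9
```

```bash
python3 - <<'E'
from h import *
import cv2
for i in range(4):
    o=r.get_obs();print(o["t"],o["eef_pos"].round(2),o["force"].round(2))
    im=r.get_image("side")
cv2.imwrite("pics/s2c.png",cv2.resize(im[170:330,300:460],None,fx=3.7,fy=3.7,interpolation=cv2.INTER_CUBIC))
E
```

```text
11.3 [542.16  93.73 182.3 ] [-11.35  -2.06   0.07]
11.35 [542.15  93.72 182.29] [-12.19  -2.12  -0.85]
11.4 [542.19  93.7  182.31] [-11.86  -2.53  -1.73]
11.45 [542.18  93.72 182.28] [-12.19  -2.    -1.51]
```

View pics/s2c.png

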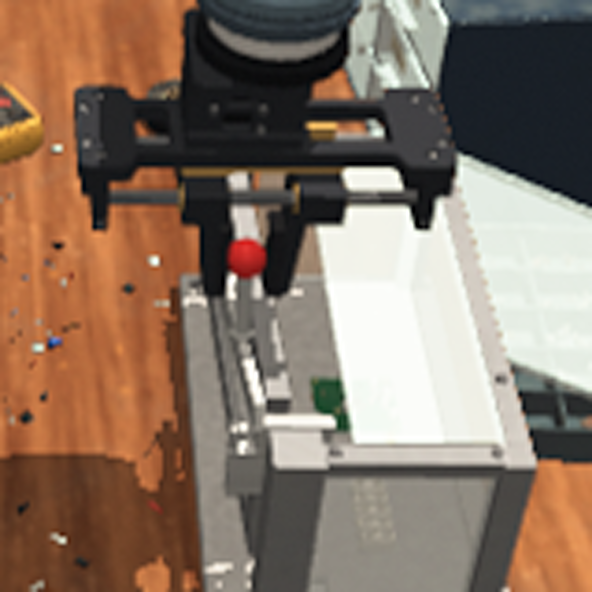

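The bar is over the keeper at crop (262,400), with about 12 N at the knob, roughly 9 N on the buffer. I'll lower it along its arc and check the force on the way.

>>> step_arm:
  steps:
    - {"jaw": -1, "dx": -0.1, "dy": 0, "dz": 0.1, "yaw": 0}
    - {"jaw": -1, "dx": -0.1, "dy": 0, "dz": 0.1, "yaw": 0}
    - {"jaw": -1, "dx": 0, "dy": 0, "dz": 0, "yaw": 0}
    - {"jaw": -1, "dx": 0, "dy": 0, "dz": 0, "yaw": 0}

```text
t: 11.9
eef_pos: [542.1, 89.6, 178.4]
tool_rot: [[0.02, 1.0, -0.01], [1.0, -0.02, 0.001], [0.001, -0.01, -1.0]]
force: [-12.2, -2.5, -0.1]
opening: 19.4
grip_force: 24.9
```

>>> step_arm:
  steps:
    - {"jaw": -1, "dx": -0.1, "dy": 0, "dz": 0.11, "yaw": 0}
    - {"jaw": -1, "dx": -0.1, "dy": 0, "dz": 0.11, "yaw": 0}
    - {"jaw": -1, "dx": -0.1, "dy": 0, "dz": 0.11, "yaw": 0}
    - {"jaw": -1, "dx": 0, "dy": 0, "dz": 0, "yaw": 0}
    - {"jaw": -1, "dx": 0, "dy": 0, "dz": 0, "yaw": 0}

```text
t: 12.4
eef_pos: [542.1, 83.8, 171.9]
tool_rot: [[0.02, 1.0, -0.01], [1.0, -0.02, 0.001], [0.001, -0.01, -1.0]]
force: [-11.7, -1.8, 0.3]
opening: 19.8
grip_force: 24.8
```

φ ≈ 0.085 and there is no upward force, so the bar is already below the lip top and inside the notch.

>>> step_arm:
  steps:
    - {"jaw": -1, "dx": -0.09, "dy": 0, "dz": 0.11, "yaw": 0}
    - {"jaw": -1, "dx": -0.08, "dy": 0, "dz": 0.11, "yaw": 0}
    - {"jaw": -1, "dx": -0.07, "dy": 0, "dz": 0.11, "yaw": 0}
    - {"jaw": -1, "dx": 0, "dy": 0, "dz": 0, "yaw": 0}
    - {"jaw": -1, "dx": 0, "dy": 0, "dz": 0, "yaw": 0}

```text
t: 12.9
eef_pos: [542.0, 78.8, 165.4]
tool_rot: [[0.02, 1.0, -0.01], [1.0, -0.02, 0.001], [0.001, -0.01, -1.0]]
force: [-12.1, -2.5, 0.6]
opening: 19.5
grip_force: 24.8
```

Now I press gently down until the notch floor is felt.

>>> step_arm:
  steps:
    - {"jaw": -1, "dx": -0.02, "dy": 0, "dz": 0.05, "yaw": 0}
    - {"jaw": -1, "dx": 0, "dy": 0, "dz": 0.03, "yaw": 0}
    - {"jaw": -1, "dx": 0, "dy": 0, "dz": 0, "yaw": 0}
    - {"jaw": -1, "dx": 0, "dy": 0, "dz": 0, "yaw": 0}

```text
t: 13.3
eef_pos: [542.1, 78.6, 165.0]
tool_rot: [[0.02, 1.0, -0.009], [1.0, -0.02, 0.001], [0.001, -0.009, -1.0]]
force: [-15.9, -2.3, 7.9]
opening: 19.8
grip_force: 24.2
```

>>> step_arm:
  steps:
    - {"jaw": -1, "dx": 0, "dy": -0.08, "dz": 0, "yaw": 0}
    - {"jaw": -1, "dx": 0, "dy": -0.08, "dz": 0, "yaw": 0}
    - {"jaw": -1, "dx": 0, "dy": -0.07, "dz": 0, "yaw": 0}
    - {"jaw": -1, "dx": 0, "dy": 0, "dz": 0, "yaw": 0}
    - {"jaw": -1, "dx": 0, "dy": 0, "dz": 0, "yaw": 0}

```text
t: 13.8
eef_pos: [540.2, 78.8, 165.2]
tool_rot: [[0.021, 1.0, -0.003], [1.0, -0.021, 0.002], [0.002, -0.003, -1.0]]
force: [-4.8, 3.1, -1.0]
opening: 19.7
grip_force: 24.9
```

>>> step_arm:
  steps:
    - {"jaw": -1, "dx": 0, "dy": -0.05, "dz": 0.05, "yaw": 0}
    - {"jaw": -1, "dx": 0, "dy": -0.03, "dz": 0, "yaw": 0}
    - {"jaw": -1, "dx": 0, "dy": 0, "dz": 0, "yaw": 0}
    - {"jaw": -1, "dx": 0, "dy": 0, "dz": 0, "yaw": 0}

```text
t: 14.2
eef_pos: [540.1, 78.7, 165.2]
tool_rot: [[0.021, 1.0, 0.001], [1.0, -0.021, 0.001], [0.001, 0.001, -1.0]]
force: [-0.9, 5.3, -0.3]
opening: 19.6
grip_force: 24.9
```

The keeper now holds the gate: x stays at 540.1 mm with hardly any push. One more press down, then I open the jaws.

>>> step_arm:
  steps:
    - {"jaw": -1, "dx": 0.04, "dy": 0, "dz": 0.06, "yaw": 0}
    - {"jaw": -1, "dx": 0, "dy": 0, "dz": 0, "yaw": 0}
    - {"jaw": -1, "dx": 0, "dy": 0, "dz": 0, "yaw": 0}

```text
t: 14.5
eef_pos: [540.2, 78.7, 165.0]
tool_rot: [[0.021, 1.0, 0.001], [1.0, -0.021, -0.0], [-0.0, 0.001, -1.0]]
force: [-5.0, 1.7, 7.4]
opening: 20.0
grip_force: 24.3
```

>>> step_arm:
  steps:
    - {"jaw": -0.2, "dx": 0, "dy": 0, "dz": 0, "yaw": 0}
    - {"jaw": 0.2, "dx": 0, "dy": 0, "dz": 0, "yaw": 0}
    - {"jaw": 0.2, "dx": 0, "dy": 0, "dz": 0, "yaw": 0}
    - {"jaw": 0.2, "dx": 0, "dy": 0, "dz": 0, "yaw": 0}
    - {"jaw": 0.2, "dx": 0, "dy": 0, "dz": 0, "yaw": 0}

```text
t: 15.0
eef_pos: [539.9, 78.5, 163.8]
tool_rot: [[0.021, 1.0, 0.0], [1.0, -0.021, -0.0], [-0.0, 0.0, -1.0]]
force: [-0.8, -0.2, -0.8]
opening: 52.4
grip_force: 0.0
```

>>> step_arm:
  steps:
    - {"jaw": 0.2, "dx": 0, "dy": 0, "dz": -0.5, "yaw": 0}
    - {"jaw": 0.2, "dx": 0, "dy": 0, "dz": -1, "yaw": 0}
    - {"jaw": 0.2, "dx": 0, "dy": 0, "dz": -1, "yaw": 0}
    - {"jaw": 0.2, "dx": 0, "dy": 0, "dz": -1, "yaw": 0}
    - {"jaw": 0.2, "dx": 0, "dy": 0, "dz": -1, "yaw": 0}
    - {"jaw": 0.2, "dx": 0, "dy": 0, "dz": 0, "yaw": 0}
    - {"jaw": 0.2, "dx": 0, "dy": 0, "dz": 0, "yaw": 0}

```text
t: 15.7
eef_pos: [540.0, 78.7, 254.2]
tool_rot: [[0.021, 1.0, 0.001], [1.0, -0.021, -0.0], [-0.0, 0.001, -1.0]]
force: [-0.1, 0.0, -1.4]
opening: 52.6
grip_force: 0.0
```

```bash
python3 - <<'E'
from h import *
import cv2
ce={}
for n in("side","wrist"):
    o=r.get_obs();im=r.get_image(n)
    h=cv2.cvtColor(im,cv2.COLOR_BGR2HSV)
    m=(((h[...,0]<6)|(h[...,0]>174))&(h[...,1]>180)&(h[...,2]>90)).astype(np.uint8)
    k,l,s,c=cv2.connectedComponentsWithStats(m)
    for i in range(1,k):
        if s[i,4]>40: print(n,s[i],c[i],onz(n,*c[i],184))
    if n=="side":a=im[200:310,310:430]
    else:b=im
cv2.imwrite("pics/fin.png",np.hstack([cv2.resize(a,(440,400),interpolation=cv2.INTER_CUBIC),cv2.resize(b[100:360,230:490],(360,400))[:, :360]]))
print(o["eef_pos"],o["t"])
E
```

```text
side [361 246   9  10  67] [364.98507463 250.97014925] [539.14865431  81.49208023 184.        ]
side [ 600  421   40   59 1009] [622.91674926 451.45094153] [ 836.8908724  -336.71902653  184.        ]
side [323 423  12  11  94] [328.80851064 428.36170213] [ 442.90927187 -287.55781748  184.        ]
wrist [102  99   8   7  41] [105.14634146 102.24390244] [415.10881535 176.1105303  184.        ]
wrist [308 240  32  32 814] [323.21621622 255.60687961] [539.03088686  78.71063382 184.        ]
[539.440269    78.69054491 253.25399699] 15.75
```

View pics/fin.png

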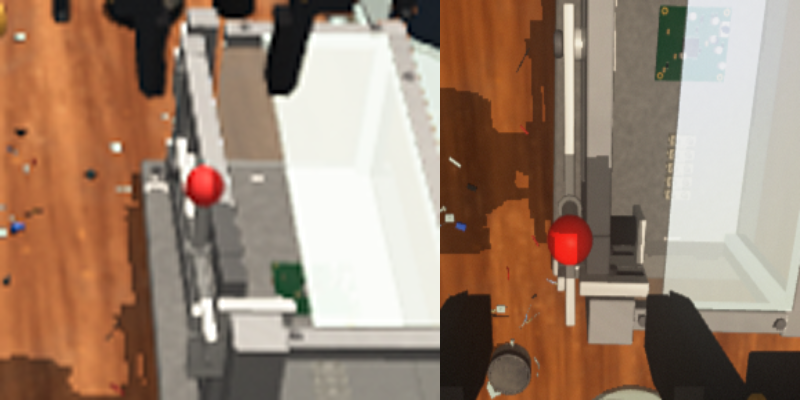

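The gate is shut. The bar lies behind the lip, which shows left of the bar at (558,275). The knob is still at x≈539, y≈78.7, as when it was released at bar angle 0. I'm handing in.

```bash
python3 -c "
from bench import r
print(r.sign_off())"
```

```text
the job is handed in; nothing more can be done
None
```

The gate is shut and latched: the bar lies in the notch and the keeper held the gate when I let go at about 15 s. The push at the knob peaked at about 16 N, and I handed the job in, though no verdict came back.

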